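Set up the fallen bottle and its scale for a record photo

TASK

Get the fallen glass bottle ready for its record photo: stand it upright inside the white disc on the grey photo board, setting it down rather than dropping it, and lay the scale bar flat on the worktop with one long edge flush against the board's front edge (the one nearest the robot), about in the middle so that neither end sticks out past the board's corners. Leave the other things on the worktop where they are.

Things in the scene. Friction and masses are not known exactly. Their poses are not given: they have to be found in the camera images.
- bottle: The toppled capped glass bottle, about 0.2 kg, lying on its side on the worktop with its cap roughly towards the robot. 56 mm across, 105 mm tall when upright; straight body for at least the first 65 mm from its base, then shoulder and a 40 mm wide cap (the last 17 mm). Its origin is the centre of its base; its z axis runs from the base to the cap (level at the start, up when the bottle stands). It is closed and may roll when nudged.
- photo_board: Grey photo board screwed to the worktop (it cannot move), 180 mm (its x) by 220 mm (its y), 8 mm thick, with straight upright edges. Origin: centre of its underside; z up. Its front edge is the straight 220 mm edge nearest the robot, at x = -90 mm in its frame; y runs along that edge.
- disc (a point): Centre of the white disc (90 mm across, printed, no height) on the board's top face, 8 mm above the worktop and 115 mm behind the board's front edge; axes as the board's.
- front_edge (a point): Middle of the board's front edge, at the height of its top face; axes as the board's.
- scale_bar: Straight aluminium scale bar, loose, 0.15 kg, lying flat on the worktop with graduations along both long edges: 160 mm long (its y), 30 mm wide (its x), 8 mm thick. On the middle of its top stands a black grip block 12 mm (x) by 50 mm (y), rising from 8 to 36 mm above its underside. Origin: centre of its underside; z up. It is the same either way round.
- big_bottle: Bystander: larger capped glass bottle that already stands upright, 70 mm across, 138 mm tall. Origin: centre of its underside.
- beaker: Bystander: glass beaker, 54 mm across, 70 mm tall. Origin: centre of its underside.
- tape_roll: Bystander: small roll of dark tape lying flat, 55 mm across, 19 mm high. Origin: centre of its underside.
- petri_dish: Bystander: round flat dish, 90 mm across, 15 mm high. Origin: centre of its underside.
- note_block: Bystander: square block of note paper, 74 x 74 x 14 mm. Origin: centre of its underside.
- scissors: Bystander: scissors lying flat, 87 x 199 x 9 mm. Origin: centre of its underside.
- marker_pen: Bystander: marker pen lying flat, 17 x 135 x 16 mm. Origin: centre of its underside.

How it is judged (in metres and radians):
At the end, for the whole second after the job is handed in: Bottle upright on the board (0.08 rad), base centre within 20 mm of the disc's centre; bar flat on the worktop, parallel to the front edge within 0.035 rad, gap at its middle under 3.5 mm, its middle within 32 mm of the edge's middle; both at rest (angle between bottle's own z axis and vertical below 0.08 rad and horizontal distance between bottle and disc below 0.02 m and z of bottle in the frame of disc between -0.004 and 0.004 m and angle between scale_bar's own z axis and vertical below 0.05 rad and angle between the y axis of scale_bar and the y axis of photo_board, either way round below 0.035 rad and x of scale_bar in the frame of front_edge between -0.0185 and -0.0125 m and y of scale_bar in the frame of front_edge between -0.032 and 0.032 m and height (world z) of scale_bar between -0.003 and 0.003 m and linear speed of each of bottle, scale_bar below 0.02 m/s); the robot touches nothing.
It fails at once if the bottle is dropped or thrown (moves faster than 0.6 m/s while no finger touches it) (contact force between the fingers and bottle below 0.05 N and linear speed of bottle above 0.6 m/s).
It fails at once if a bystander is shifted by more than 40 mm (distance of any of big_bottle, beaker, tape_roll, petri_dish, note_block, scissors, marker_pen from where it was at the start of the episode above 0.04 m).
It also fails if it takes over 69 s, if anything falls off the work surface, if the arm or the gripper's body presses on something with over 40 N, if the wrist force passes 120 N, or if a joint passes its speed limit or range.

ROBOT

A 6-joint arm with a two-finger parallel gripper is mounted at the origin on a cart in front of the work surface, level with it; the furniture and walls round the work are solid. World frame = base frame: x ahead of the robot, y to its left, z up, the work surface at z = 0. Lengths are in mm, angles in degrees, forces in N, time in s.
With the tool pointing down it reaches from about 425 to 950 mm from the base axis. Payload 14.7 kg.
Tool frame: the origin (TCP) lies at the very end of the fingers, on their centre line; the grasp point (between the pads) lies 19 mm behind it; z points along the fingers, y is the line along which they close (so a half turn about z gives the same grasp; the last joint's range is limited). The gripper opens to 85 mm and grips with 20 to 120 N. Pads are 22 mm wide; open, the fingers measure 114 mm over their backs; the gripper's body (76 mm by 85 mm) begins 54 mm behind the grasp point. The pads swing forward as they close: fully open they stand 13 mm farther back than shut.
Start: joints at [64.137, 27.513, 91.461, -0, 61.026, -2.67], TCP at [255.969, 597.472, 231.297] pointing down, gripper open.
Joint ranges: [-157.49, 157.49], [-46.99, 117.5], [13.45, 153.17], [-89.5, 269.5], [5.16, 153.95], [-167.48, 167.48]. Speed limits (degrees/s): [108.29, 108.29, 136.94, 172.46, 172.46, 172.46].

INTERFACE

Orientations are given as [roll, pitch, yaw] about the fixed x, y, z axes, in that order (R = Rz(yaw) Ry(pitch) Rx(roll)).
In Python, from station import * gives the robot as it stands.
- The arm moves only by the tool servo_tool, never from a script. Its argument "series" is a list that holds one entry, the list of rows, each a list of 6 numbers: the shift along the tool's x, y, z as a fraction of full scale, then the turn, a rotation vector about the tool's x, y, z as a fraction of full scale. In form: [[[dx, dy, dz, ax, ay, az], ...]]. A call has 1 to 12 rows; each row shifts and turns the commanded pose from where the row before left it, along the tool's axes as they then stand; what a row does not reach is not made up. Full scale, the value 1, is 0.05 m for a shift and 8 degrees for a turn. A row lasts 1/10 s, in which the tool goes at most 50 mm and 8.59 degrees, less where a joint would pass 70% of its speed; a pose out of reach is approached as far as the arm can. A call with a number of a shift or a turn outside -1 to 1 is refused whole. A call with a gripper value outside its range is refused whole. "gripper" is the opening, from 0 (shut) to 1 (fully open), set as the call begins (left out, the last holds). The fingers move at their own pace and stop on an object; "grip_force" is the grip in N (left out, the last holds). Time passes only in rows, so rows that do not move let the fingers close. It gives the time, the measured TCP pose, the force, the opening and the grip force at its end, in the units of the state.
- observe(): the state, without advancing time (a new reading comes with each control period).
- get_image(name): name is "scene" or "top" or "wrist"; returns the picture (480x640x3 uint8, red, green, blue); there is no depth.
- camera_info(name): a dict with "intrinsics" (3x3 intrinsics, pixels), "rvec" (rotation vector, rad) and "tvec" (3), from world to camera coordinates, as OpenCV has them. Camera axes: x right, y down, z forward; pixel columns grow to the right and rows downward; lengths in mm; the calibration is good to about 2 mm. A picture is of the moment at which its call begins: read the wrist's pose just before it. camera_info takes no time and is no camera call; for the wrist camera it gives the pose at the moment of the call.
- finish_job(): hands the job in; it is judged then, once.
The state is a dict: "time": time; "q": joint angles; "qvel": joint speeds; "joint_torque": joint torques, N m; "ee_pos": TCP position; "orientation": TCP orientation; "wrist_force": force on the tool from outside, world axes, zero at the start; "wrist_torque": the same for the moment, N m; "gripper_width": finger opening in mm; "gripper_force": force on a finger pad.
Only numpy, scipy, OpenCV 4.12 (cv2) and the standard library are available. Lean on these libraries where they do the work, as an engineer would, in place of code of your own. Each camera call takes 0.05 s, during which the arm holds its last target. There are 200 camera calls.

## Working session

There is one attempt and no reset: what is moved stays moved. The work goes in short steps, Python scripts to look and compute and a tool call to move; the robot and the scene stay as the last step left them, time stands still between calls to the robot, and variables do not carry over. Pictures are saved under pics/ and viewed, at most 10 in all, crops included, and the job is handed in when it is done.

Besides the shell and the picture viewer there is one more tool, called after "Call:" as name([rows], argument=value, ...), one row to a line, values as JSON. servo_tool: Moves the arm, as the interface text tells. Shift numbers are shares of 0.05 m and turn numbers shares of 8 degrees, none past 1 either way. Its arguments: {"type":"object","properties":{"series":{"type":"array","items":{"type":"array","items":{"type":"array","items":{"type":"number"}}}},"gripper":{"type":"number"},"grip_force":{"type":"number"}},"required":["series"]}

```bash
mkdir -p pics; python3 - <<'E'
from station import *
import cv2,numpy as np
for n in("top","scene"):
    cv2.imwrite(f"pics/{n}0.png",cv2.cvtColor(get_image(n),cv2.COLOR_RGB2BGR))
    c=camera_info(n);R=cv2.Rodrigues(np.array(c["rvec"],float))[0]
    print(n,np.array(c["intrinsics"])[0],(-R.T@np.array(c["tvec"]).ravel()).round(),R.round(2).tolist())
s=observe();print(s["time"],s["ee_pos"],s["orientation"])
E
```

```text
top [448.9064319    0.         311.74461461] [ 399.   48. 1520.] [[-0.02, -1.0, -0.01], [-0.99, 0.02, -0.11], [0.11, 0.0, -0.99]]
scene [508.70517826   0.         321.13389724] [-319. 1181.  883.] [[-0.8, -0.6, -0.02], [-0.29, 0.41, -0.86], [0.53, -0.68, -0.5]]
0.1 [255.81847634 597.13680085 230.72503748] [-1.79938074e+02 -3.46410675e-03  1.56803808e+02]
```

View pics/top0.png

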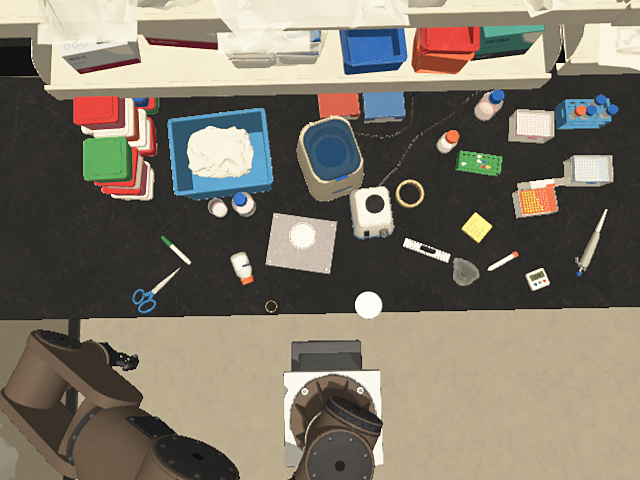

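View pics/scene0.png

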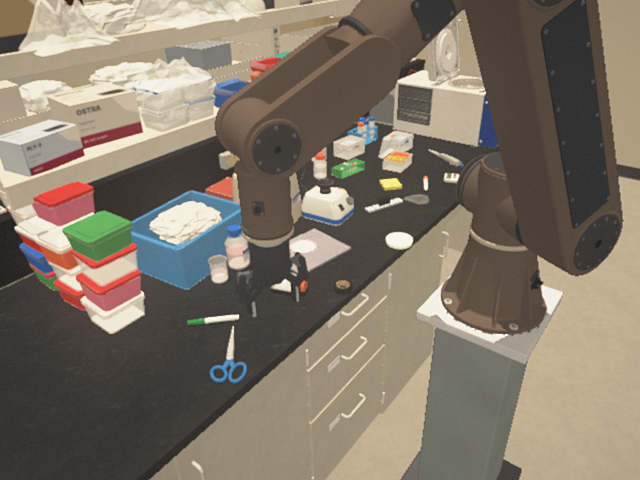

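The top view shows the bottle at about (241,267) with its cap at (247,280), the board at (302,243), the disc at (302,236), and the scale bar at (427,249) with its black grip block. The arm is clear at the left. In the scene view, the arm partly hides the bottle.

```bash
cat >h.py <<'E'
from station import *
import cv2,numpy as np
def cam(n):
    c=camera_info(n);return np.array(c["intrinsics"],float),cv2.Rodrigues(np.array(c["rvec"],float))[0],np.array(c["tvec"],float).ravel()
def ray(px,z,C):
    K,R,t=C;px=np.atleast_2d(np.array(px,float))
    d=(np.c_[px,np.ones(len(px))]@np.linalg.inv(K).T)@R;o=-R.T@t
    return (o+d*((z-o[2])/d[:,2])[:,None])[:,:2]
def blobs(mask,amin=30):
    cs,_=cv2.findContours(mask.astype(np.uint8),cv2.RETR_EXTERNAL,cv2.CHAIN_APPROX_NONE)
    return [c[:,0,:] for c in cs if cv2.contourArea(c)>amin]
def rect(P):
    (c,s,a)=cv2.minAreaRect(P.astype(np.float32));return np.round(c,1),np.round(s,1),round(a,1)
def save(n,im): cv2.imwrite(f"pics/{n}.png",cv2.cvtColor(im,cv2.COLOR_RGB2BGR))
E
python3 - <<'E'
from h import *
im=get_image("top");C=cam("top")
def m(x0,x1,y0,y1,f):
    k=np.zeros(im.shape[:2],bool);k[y0:y1,x0:x1]=f(im[y0:y1,x0:x1].astype(int));return k
br=lambda t:(lambda a:a.min(-1)>t)
for nm,box,f,z in[("bottle",(226,260,246,290),lambda a:a.max(-1)>90,28),("cap",(226,260,246,290),lambda a:(a[...,0]-a[...,2]>70),28),
 ("board",(260,345,205,280),br(110),8),("disc",(280,325,215,255),br(225),8),("bar",(398,452,230,266),br(120),8)]:
    for c in blobs(m(*box,f),8): print(nm,len(c),c.mean(0).round(),*rect(ray(c,z,C)))
save("crop",cv2.resize(im[190:320,120:480],None,fx=2.2,fy=2.2,interpolation=cv2.INTER_CUBIC))
E
```

```text
bottle 81 [242. 267.] [496.5 286.9] [108.4  57.4] 20.8
cap 31 [247. 280.] [457.1 271.3] [21.1 41.1] 20.6
board 228 [301. 243.] [579.2  90.6] [221.2 181.3] 80.6
disc 72 [303. 236.] [603.1  84.4] [79.8 77.1] 43.7
bar 135 [426. 250.] [ 545.6 -332.4] [161.4  32.1] 68.2
```

View pics/crop.png

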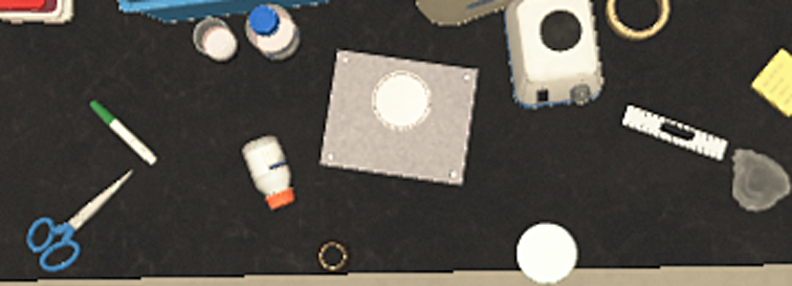

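```bash
cat >>h.py <<'E'
from scipy.spatial.transform import Rotation as Ro
def plan(pos,rpy,N):
    s=observe();R0=Ro.from_euler('xyz',s["orientation"],degrees=True);p0=np.array(s["ee_pos"],float)
    R1=Ro.from_euler('xyz',rpy,degrees=True);w=(R0.inv()*R1).as_rotvec();r=Ro.from_rotvec(w/N)
    S=sum((r**k).as_matrix() for k in range(N));d=np.linalg.solve(S,R0.inv().apply(np.array(pos)-p0))
    print("row",np.r_[d/50,np.degrees(w/N)/8].round(3).tolist(),"x",N)
    with open("log.txt","a") as f:f.write(repr([list(map(float,s["q"])),list(map(float,s["ee_pos"])),list(map(float,s["orientation"]))])+"\n")
def st():
    s=observe();print({k:np.round(s[k],1).tolist() for k in("time","q","ee_pos","orientation","wrist_force","gripper_width","gripper_force")})
E
python3 -c "
from h import *
plan([545.6,-332.4,150],[180,0,68.2],24)"
```

```text
row [-0.891, -0.11, 0.067, -0.0, 0.0, 0.462] x 24
```

Call:
servo_tool([
  [[-0.45, -0.055, 0.034, 0, 0, 0.231], [-0.891, -0.11, 0.067, 0, 0, 0.462], [-0.891, -0.11, 0.067, 0, 0, 0.462], [-0.891, -0.11, 0.067, 0, 0, 0.462], [-0.891, -0.11, 0.067, 0, 0, 0.462], [-0.891, -0.11, 0.067, 0, 0, 0.462], [-0.891, -0.11, 0.067, 0, 0, 0.462], [-0.891, -0.11, 0.067, 0, 0, 0.462], [-0.891, -0.11, 0.067, 0, 0, 0.462], [-0.891, -0.11, 0.067, 0, 0, 0.462], [-0.891, -0.11, 0.067, 0, 0, 0.462], [-0.891, -0.11, 0.067, 0, 0, 0.462]],
], gripper=1)

```text
time: 1.35
ee_pos: [583.5, 210.9, 192.4]
orientation: [-180.0, 0.0, 114.2]
wrist_force: [1.6, 0.1, -0.2]
gripper_width: 85.5
gripper_force: 0.0
```

Call:
servo_tool([
  [[-0.891, -0.11, 0.067, 0, 0, 0.462], [-0.891, -0.11, 0.067, 0, 0, 0.462], [-0.891, -0.11, 0.067, 0, 0, 0.462], [-0.891, -0.11, 0.067, 0, 0, 0.462], [-0.891, -0.11, 0.067, 0, 0, 0.462], [-0.891, -0.11, 0.067, 0, 0, 0.462], [-0.891, -0.11, 0.067, 0, 0, 0.462], [-0.891, -0.11, 0.067, 0, 0, 0.462], [-0.891, -0.11, 0.067, 0, 0, 0.462], [-0.891, -0.11, 0.067, 0, 0, 0.462], [-0.891, -0.11, 0.067, 0, 0, 0.462], [-0.8, -0.1, 0.067, 0, 0, 0.4]],
])

```text
time: 2.55
ee_pos: [555.6, -309.8, 152.2]
orientation: [-180.0, 0.0, 70.3]
wrist_force: [1.7, -0.7, -0.2]
gripper_width: 85.3
gripper_force: 0.0
```

Call:
servo_tool([
  [[0, 0, 0, 0, 0, 0], [0, 0, 0, 0, 0, 0]],
])

```text
time: 2.75
ee_pos: [555.8, -308.5, 152.2]
orientation: [-180.0, -0.0, 70.4]
wrist_force: [0.3, 1.5, -0.2]
gripper_width: 85.7
gripper_force: 0.0
```

```bash
python3 -c "
from h import *
plan([545.6,-332.4,90],[180,0,68.2],4);plan([545.6,-332.4,11],[180,0,68.2],6);st()"
```

```text
row [-0.13, -0.006, 0.311, -0.001, -0.0, 0.067] x 4
row [-0.087, -0.004, 0.471, -0.001, -0.0, 0.045] x 6
{'time': 2.8, 'q': [-31.8, 31.2, 97.7, 0.0, 51.2, -12.1], 'ee_pos': [555.8, -308.5, 152.2], 'orientation': [-180.0, -0.0, 70.4], 'wrist_force': [0.3, 1.5, -0.2], 'gripper_width': 85.7, 'gripper_force': 0.0}
```

Call:
servo_tool([
  [[-0.13, -0.006, 0.1, 0, 0, 0.067], [-0.13, -0.006, 0.1, 0, 0, 0.067], [-0.13, -0.006, 0, 0, 0, 0.067], [-0.13, -0.006, 0, 0, 0, 0.067], [0, 0, 0, 0, 0, 0]],
])

```text
time: 3.25
ee_pos: [546.1, -332.4, 142.6]
orientation: [180.0, 0.0, 68.3]
wrist_force: [0.1, -0.2, -0.6]
gripper_width: 85.4
gripper_force: 0.0
```

```bash
python3 - <<'E'
from h import *
C=cam("wrist");im=get_image("wrist");st()
for c in blobs(im.min(-1)>120,800): print(c.mean(0).round(),*rect(ray(c,8,C)))
save("w1",im)
E
```

```text
{'time': 3.3, 'q': [-34.0, 32.1, 97.6, 0.0, 50.3, -12.3], 'ee_pos': [546.2, -332.1, 142.6], 'orientation': [180.0, 0.0, 68.3], 'wrist_force': [-0.5, 0.6, 0.1], 'gripper_width': 85.4, 'gripper_force': 0.0}
[287. 367.] [ 472.9 -457.2] [87.2 92.3] 86.5
[458. 343.] [ 622.6 -480.4] [18.4 80.9] 5.0
[169. 343.] [ 389.2 -387.3] [81.1 18.1] 41.2
[ 37. 310.] [ 317.4 -344.1] [251.1 111.6] 53.3
[313. 207.] [ 546.7 -330.6] [159.6  31.2] 68.2
[ 6. 53.] [ 399.2 -150.6] [59.7 11.8] 53.3
[567.  64.] [ 745.5 -293. ] [73.7 97.8] 68.2
```

View pics/w1.png

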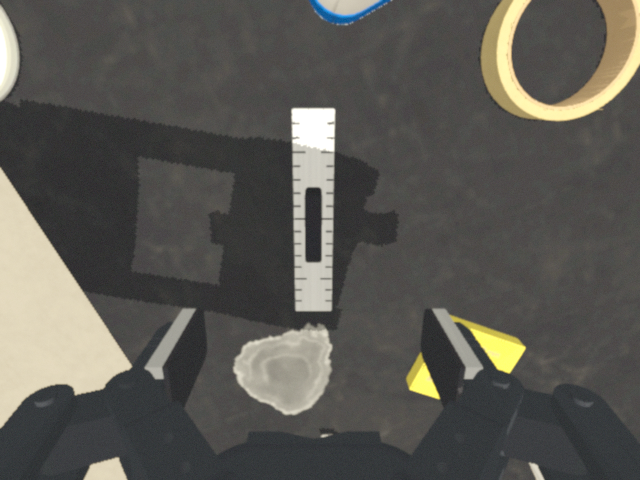

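The wrist view confirms the bar at pixel (313,207), aligned with the fingers and with its grip block at (314,225). Next I lower onto it and grip.

Call:
servo_tool([
  [[0.03, 0, 0.4, 0, 0, 0], [0, 0, 0.6, 0, 0, 0], [0, 0, 0.6, 0, 0, 0], [0, 0, 0.5, 0, 0, 0], [0, 0, 0.35, 0, 0, 0], [0, 0, 0.15, 0, 0, 0], [0, 0, 0, 0, 0, 0]],
])

```text
time: 4.0
ee_pos: [546.5, -330.0, 11.9]
orientation: [-179.9, -0.0, 68.3]
wrist_force: [-0.8, 1.3, -0.4]
gripper_width: 85.5
gripper_force: 0.0
```

Call:
servo_tool([
  [[0, 0, 0, 0, 0, 0], [0, 0, 0, 0, 0, 0], [0, 0, 0, 0, 0, 0], [0, 0, 0, 0, 0, 0], [0, 0, 0, 0, 0, 0], [0, 0, 0, 0, 0, 0], [0, 0, 0, 0, 0, 0], [0, 0, 0, 0, 0, 0]],
], gripper=0, grip_force=40)

```text
time: 4.8
ee_pos: [547.1, -330.5, 13.0]
orientation: [180.0, 0.0, 68.3]
wrist_force: [-0.9, 0.1, 6.1]
gripper_width: 11.1
gripper_force: 40.2
```

Call:
servo_tool([
  [[0, 0, -0.3, 0, 0, 0], [0, 0, -0.6, 0, 0, 0], [0, 0, -0.8, 0, 0, 0], [0, 0, -0.8, 0, 0, 0], [0, 0, -0.5, 0, 0, 0], [0, 0, 0, 0, 0, 0]],
])

```text
time: 5.4
ee_pos: [548.6, -331.5, 167.5]
orientation: [179.6, 0.1, 68.3]
wrist_force: [1.0, -0.1, -1.8]
gripper_width: 11.2
gripper_force: 39.3
```

```bash
python3 - <<'E'
from h import *
st()
# target 8 mm short of edge, bar centre
a=np.radians(-9.4);x=np.array([np.cos(a),np.sin(a)]);F=np.array([579.2,90.6])-90*x
print(F, F-23*x)
plan([*(F-23*x),110],[180,0,80.6],12)
C=cam("top");im=get_image("top");k=np.zeros(im.shape[:2],bool);k[205:280,260:345]=(im.min(-1)>110)[205:280,260:345]
for c in blobs(k): print(*rect(ray(c,8,C)))
E
```

```text
{'time': 5.4, 'q': [-33.9, 30.4, 96.6, -0.0, 52.7, -12.2], 'ee_pos': [548.6, -331.5, 167.5], 'orientation': [179.6, 0.1, 68.3], 'wrist_force': [1.0, -0.1, -1.8], 'gripper_width': 11.2, 'gripper_force': 39.3}
[490.40850546 105.2993366 ] [467.71734574 109.05583373]
row [0.67, -0.334, 0.094, 0.004, 0.001, -0.128] x 12
[579.2  90.6] [221.2 181.3] 80.6
```

Call:
servo_tool([
  [[0.335, -0.167, 0, 0, 0, -0.06], [0.67, -0.334, 0, 0, 0, -0.128], [0.67, -0.334, 0, 0, 0, -0.128], [0.67, -0.334, 0, 0, 0, -0.128], [0.67, -0.334, 0, 0, 0, -0.128], [0.67, -0.334, 0, 0, 0, -0.128], [0.67, -0.334, 0, 0, 0, -0.128], [0.67, -0.334, 0, 0, 0, -0.128], [0.67, -0.334, 0, 0, 0, -0.128], [0.67, -0.334, 0, 0, 0, -0.128], [0.67, -0.334, 0, 0, 0, -0.128], [0.67, -0.334, 0, 0, 0, -0.128]],
])

```text
time: 6.65
ee_pos: [469.0, 94.3, 161.6]
orientation: [-179.9, 0.0, 80.1]
wrist_force: [0.4, 0.1, -1.6]
gripper_width: 11.4
gripper_force: 39.2
```

Call:
servo_tool([
  [[0.335, -0.167, 0, 0, 0, -0.06], [0, 0, 0, 0, 0, 0], [0, 0, 0, 0, 0, 0]],
])

```text
time: 6.95
ee_pos: [464.6, 111.0, 161.8]
orientation: [-179.9, 0.0, 80.6]
wrist_force: [0.3, -0.5, -1.3]
gripper_width: 10.9
gripper_force: 39.2
```

```bash
python3 -c "
from h import *
st()
plan([467.7,109.1,60],[180,0,80.6],5)"
```

```text
{'time': 7.0, 'q': [9.8, 19.3, 117.6, -0.0, 43.1, 19.2], 'ee_pos': [464.6, 111.0, 161.8], 'orientation': [-179.9, 0.0, 80.6], 'wrist_force': [0.3, -0.5, -1.3], 'gripper_width': 10.9, 'gripper_force': 39.2}
row [-0.005, 0.014, 0.407, -0.002, 0.001, 0.001] x 5
```

Call:
servo_tool([
  [[0, 0, 0.5, 0, 0, 0], [0, 0, 0.8, 0, 0, 0], [0, 0, 0.8, 0, 0, 0], [0, 0, 0.5, 0, 0, 0], [0, 0, 0.2, 0, 0, 0], [0, 0, 0.08, 0, 0, 0], [0, 0, 0, 0, 0, 0]],
])

```text
time: 7.65
ee_pos: [466.0, 110.3, 18.8]
orientation: [-180.0, 0.0, 80.5]
wrist_force: [0.2, -0.6, -1.1]
gripper_width: 11.1
gripper_force: 39.2
```

Call:
servo_tool([
  [[0, 0, 0.04, 0, 0, 0], [0, 0, 0.02, 0, 0, 0], [0, 0, 0, 0, 0, 0]],
])

```text
time: 7.95
ee_pos: [466.2, 110.6, 16.2]
orientation: [179.9, -0.0, 80.5]
wrist_force: [0.5, 0.1, -1.1]
gripper_width: 11.1
gripper_force: 39.2
```

Call:
servo_tool([
  [[0, 0, 0.03, 0, 0, 0], [0, 0, 0.03, 0, 0, 0], [0, 0, 0, 0, 0, 0]],
])

```text
time: 8.25
ee_pos: [465.9, 110.6, 13.0]
orientation: [180.0, -0.0, 80.5]
wrist_force: [-1.6, -0.2, 12.7]
gripper_width: 10.9
gripper_force: 41.1
```

```bash
python3 - <<'E'
from h import *
C=cam("wrist");im=get_image("wrist");st()
save("w2",im)
E
```

```text
{'time': 8.3, 'q': [9.7, 34.6, 123.1, -0.0, 22.2, 19.2], 'ee_pos': [465.9, 110.7, 13.0], 'orientation': [180.0, -0.0, 80.5], 'wrist_force': [-1.1, -0.2, 11.2], 'gripper_width': 11.3, 'gripper_force': 41.1}
```

View pics/w2.png

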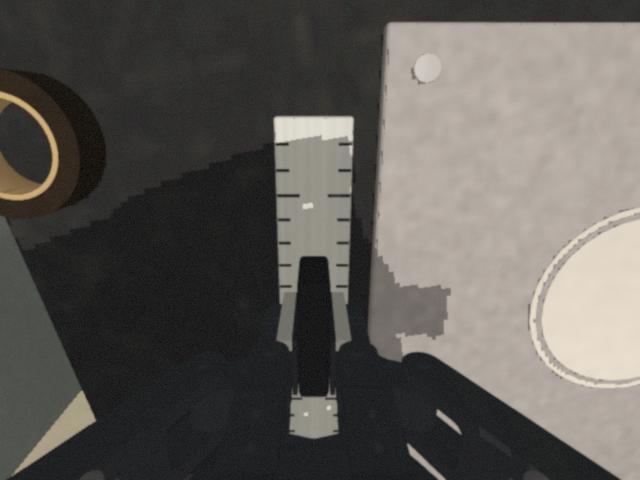

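The bar sits at columns 275-353, almost parallel to the board's front edge at columns 370-387, with a gap of about 10 mm. I'll ease the downward pressure and slide the bar in.

Call:
servo_tool([
  [[0, 0, -0.02, 0, 0, 0], [0, 0.06, 0, 0, 0, 0], [0, 0.06, 0, 0, 0, 0], [0, 0.03, 0, 0, 0, 0], [0, 0, 0, 0, 0, 0]],
])

```text
time: 8.8
ee_pos: [473.5, 109.3, 13.5]
orientation: [180.0, -0.0, 80.5]
wrist_force: [0.0, 0.2, -1.0]
gripper_width: 11.2
gripper_force: 39.3
```

Call:
servo_tool([
  [[0, 0.03, 0, 0, 0, 0], [0, 0.02, 0, 0, 0, 0], [0, 0, 0, 0, 0, 0]],
])

```text
time: 9.1
ee_pos: [475.8, 108.9, 13.5]
orientation: [180.0, -0.0, 80.5]
wrist_force: [0.1, -0.0, -1.6]
gripper_width: 11.2
gripper_force: 39.3
```

Call:
servo_tool([
  [[0, 0.03, 0, 0, 0, 0], [0, 0, 0, 0, 0, 0]],
])

```text
time: 9.3
ee_pos: [476.2, 108.7, 13.4]
orientation: [-179.9, 0.0, 80.5]
wrist_force: [-4.5, 2.1, 1.1]
gripper_width: 11.0
gripper_force: 39.6
```

Call:
servo_tool([
  [[0, 0.03, 0, 0, 0, 0], [0, 0, 0, 0, 0, 0]],
])

```text
time: 9.5
ee_pos: [476.2, 108.4, 13.2]
orientation: [-179.8, 0.1, 80.5]
wrist_force: [-10.2, 6.3, 2.8]
gripper_width: 11.2
gripper_force: 40.0
```

Contact. Now I relax the push, release and rise.

Call:
servo_tool([
  [[0, -0.02, 0, 0, 0, 0], [0, 0, 0, 0, 0, 0]],
])

```text
time: 9.7
ee_pos: [476.2, 108.5, 13.3]
orientation: [-179.9, 0.0, 80.5]
wrist_force: [-6.8, 1.2, -1.7]
gripper_width: 11.4
gripper_force: 39.5
```

Call:
servo_tool([
  [[0, 0, 0, 0, 0, 0], [0, 0, 0, 0, 0, 0], [0, 0, 0, 0, 0, 0], [0, 0, 0, 0, 0, 0]],
], gripper=0.4)

```text
time: 10.1
ee_pos: [478.0, 108.6, 13.7]
orientation: [180.0, -0.0, 80.5]
wrist_force: [-0.4, 0.4, 0.1]
gripper_width: 34.0
gripper_force: 0.0
```

Call:
servo_tool([
  [[0, 0, -0.2, 0, 0, 0], [0, 0, -0.5, 0, 0, 0], [0, 0, -0.8, 0, 0, 0], [0, 0, -0.8, 0, 0, 0], [0, 0, -0.8, 0, 0, 0], [0, 0, -0.8, 0, 0, 0], [0, 0, -0.4, 0, 0, 0], [0, 0, 0, 0, 0, 0]],
])

```text
time: 10.9
ee_pos: [479.1, 108.9, 232.3]
orientation: [179.7, -0.1, 80.5]
wrist_force: [-0.4, 0.6, -1.8]
gripper_width: 33.9
gripper_force: 0.0
```

```bash
python3 - <<'E'
from h import *
C=cam("wrist");im=get_image("wrist");st()
save("w3",im)
E
```

```text
{'time': 11.0, 'q': [9.3, 14.7, 112.1, -0.0, 53.0, 18.7], 'ee_pos': [478.3, 108.7, 230.5], 'orientation': [179.8, -0.1, 80.5], 'wrist_force': [-0.9, 0.3, -0.2], 'gripper_width': 34.0, 'gripper_force': 0.0}
```

View pics/w3.png

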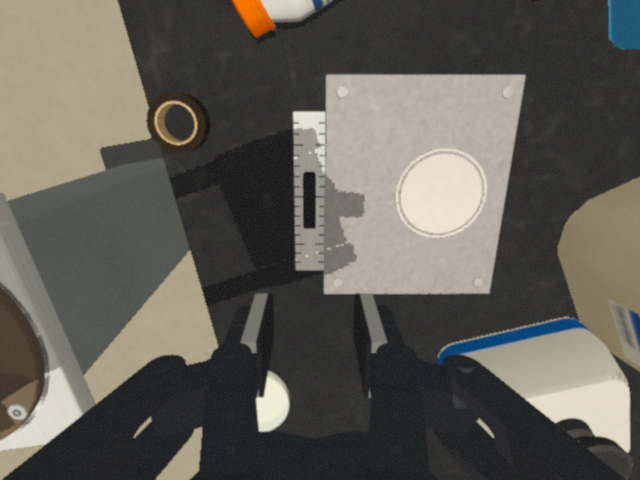

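The bar is flush with the front edge (touching at column about 325) and well centred (rows 110-270 against the board's 75-293). Next I tilt the tool slightly to get data for a kinematic fit.

Call:
servo_tool([
  [[0, 0, 0, -0.9, 0.304, 0], [0, 0, 0, -0.9, 0.304, 0], [0, 0, 0, 0, 0, 0]],
], gripper=1)

```text
time: 11.25
ee_pos: [473.0, 107.9, 226.6]
orientation: [165.6, -4.8, 81.1]
wrist_force: [-1.3, -0.4, -0.8]
gripper_width: 76.3
gripper_force: 0.0
```

```bash
cat >kin.py <<'E'
from h import *
D=[([64.137,27.513,91.461,61.026],[255.969,597.472,231.297]),([-31.8,31.2,97.7,51.2],[555.8,-308.5,152.2]),([9.8,19.3,117.6,43.1],[464.6,111,161.8]),([9.7,34.6,123.1,22.2],[465.9,110.7,13]),([9.3,14.7,112.1,53],[478.3,108.7,230.5]),([-33.9,30.4,96.6,52.7],[548.6,-331.5,167.5])]
s=observe();q=s["q"]
D.append(([q[0],q[1],q[2],q[4]],s["ee_pos"]))
A=[];b=[];lat=[]
for (q1,q2,q3,q5),p in D:
    q1,q2,q3,q5=np.radians([q1,q2,q3,q5]);a=q2+q3;t=a+q5;S,Cc=np.sin,np.cos
    A+=[[1,0,S(q2),S(a),Cc(a),S(t)],[0,1,Cc(q2),Cc(a),-S(a),Cc(t)]];b+=[p[0]*Cc(q1)+p[1]*S(q1),p[2]];lat.append(-p[0]*S(q1)+p[1]*Cc(q1))
x,*_=np.linalg.lstsq(np.array(A),np.array(b),rcond=None)
if __name__=="__main__":
    st();print(x.round(1),(np.array(A)@x-b).round(1),np.round(lat,1))
E
python3 kin.py
```

```text
{'time': 11.2, 'q': [9.3, 7.7, 124.6, -0.0, 32.5, 18.8], 'ee_pos': [473.0, 107.9, 226.6], 'orientation': [165.6, -4.8, 81.1], 'wrist_force': [-1.3, -0.4, -0.8], 'gripper_width': 76.3, 'gripper_force': 0.0}
[ -1.3 318.8 598.2 446.5  33.1 372.7] [ 0.3  0.2 -0.4 -0.5  0.6  0.4 -0.1 -0.  -0.1  0.4 -0.3 -0.5 -0.   0.1] [30.3 30.7 30.3 30.6 30.  30.8 30.1]
```

```bash
cat >ik.py <<'E'
from kin import *
a1,h,l2,l3,e,L=x
lo=np.array([-157.49,-46.99,13.45,-89.5,5.16,-167.48]);hi=np.array([157.49,117.5,153.17,269.5,153.95,167.48])
def frame(z,y): return np.c_[np.cross(y,z),y,z]
def ik(p,R):
    out=[];w=np.array(p)-L*R[:,2];rr=np.hypot(w[0],w[1])
    if rr<31:return out
    q1=np.arctan2(w[1],w[0])-np.arcsin(30.3/rr);r=np.sqrt(rr**2-30.3**2)-a1;z=w[2]-h
    l=np.hypot(l3,e);d=np.hypot(r,z);c=(d*d-l2*l2-l*l)/(2*l2*l)
    if abs(c)>1:return out
    k=np.arccos(c);q2=np.arctan2(r,z)-np.arctan2(l*np.sin(k),l2+l*np.cos(k))
    q3=k-np.arctan2(e,l3)   # forearm vector angle = a+atan2(e,l3)
    W=(Ro.from_euler('z',q1)*Ro.from_euler('y',q2+q3)).inv().as_matrix()@R
    for s in(1,-1):
        q5=s*np.arccos(np.clip(W[2,2],-1,1));q4=np.arctan2(s*W[1,2],s*W[0,2])
        if s<0:q5=-q5;q4=np.arctan2(W[1,2],W[0,2])  # same branch; q5>0 only
        M=Ro.from_matrix((Ro.from_euler('z',q4)*Ro.from_euler('y',q5)).inv().as_matrix()@W).as_euler('zyx')[0]
        q=np.degrees([q1,q2,q3,q4,q5,M])-[0,0,0,0,0,90]
        q[3]=(q[3]+90)%360-90;q[5]=(q[5]+180)%360-180
        if s>0: out.append((q,bool(np.all(q>lo)&np.all(q<hi))))
    return out
bd=np.radians(21.2);BD=np.array([np.cos(bd),np.sin(bd),0]);PD=np.array([-np.sin(bd),np.cos(bd),0]);up=np.array([0,0,1.])
B0=np.array([496.5,286.9,28])+52.5*BD
disc=np.array([603.5,85.5,8]); 
def grasp(g,gam,s): z=np.sin(gam)*BD-np.cos(gam)*up;return B0-g*BD+19*z,frame(z,s*PD)
def final(g,gam,s,psi,dz=0):
    u=np.array([np.cos(psi),np.sin(psi),0]);z=np.cos(gam)*u-np.sin(gam)*up
    # cap in tool frame equal: c.x at grasp
    Rg=grasp(g,gam,s)[1];ct=Rg.T@(-BD)
    for sg in(1,-1):
        R=frame(z,sg*np.array([-u[1],u[0],0]))
        if np.allclose(R@ct,up,atol=1e-6): return disc+[0,0,g+dz]+19*z,R
E
python3 - <<'E'
from ik import *
s=observe();print(ik(s["ee_pos"],Ro.from_euler('xyz',s["orientation"],degrees=True).as_matrix()))
for gam in(20,30,38):
  for sg in(1,-1):
    G=np.radians(gam);p,R=grasp(50,G,sg);print(gam,sg,"grasp",[(q.round(),o) for q,o in ik(p,R)])
    for psi in range(-180,180,20):
        f=final(50,G,sg,np.radians(psi))
        for q,o in ik(*f):
            if o: print("   ",psi,q.round())
E
```

```text
[(array([ 9.29079538e+00,  7.74347102e+00,  1.24625773e+02, -4.70495263e-02,
        3.24805006e+01,  1.87935825e+01]), True)]
20 1 grasp [(array([ 28.,  37., 126., 220.,   4.,  57.]), False)]
    -180 [  3.  77.  46.   4. 127. -86.]
    -160 [  10.   77.   46.  -11.  126. -100.]
    -140 [  17.   75.   53.  -24.  118. -110.]
    -120 [  24.   71.   64.  -35.  107. -116.]
    -100 [  30.   66.   78.  -46.   94. -117.]
    -80 [  35.   62.   93.  -60.   81. -113.]
    -60 [  37.   59.  109.  -78.   72. -102.]
    -40 [ 37.  59. 123. 256.  71. -87.]
    -20 [ 29.  63. 136. 226.  83. -75.]
    0 [ 11.  69. 145. 191. 103. -84.]
    20 [ -11.   68.  144.  150.   98. -106.]
    40 [ -25.   62.  134.  119.   78. -105.]
    60 [-28.  59. 121.  91.  70. -90.]
    80 [-27.  60. 106.  69.  75. -76.]
    100 [-23.  63.  90.  53.  86. -68.]
    120 [-17.  67.  75.  40.  98. -65.]
    140 [-10.  71.  62.  30. 111. -67.]
    160 [ -4.  75.  51.  18. 121. -75.]
20 -1 grasp [(array([  28.,   37.,  126.,  220.,    4., -123.]), False)]
    -180 [  3.  77.  46.   4. 127.  94.]
    -160 [ 10.  77.  46. -
[... 3161 characters left out ...]
.  60.   3. 106.  93.]
    -160 [ 10.  66.  61.  -8. 105.  82.]
    -140 [ 16.  64.  66. -19.  99.  71.]
    -120 [ 22.  60.  75. -29.  90.  64.]
    -100 [ 27.  56.  86. -40.  78.  60.]
    -80 [ 30.  53.  98. -54.  66.  60.]
    -60 [ 32.  49. 112. -74.  55.  67.]
    -40 [ 30.  48. 124. 257.  50.  80.]
    -20 [ 23.  48. 135. 222.  54.  93.]
    0 [ 10.  50. 142. 188.  63.  92.]
    20 [ -7.  49. 141. 156.  61.  85.]
    40 [-18.  48. 133. 123.  53.  89.]
    60 [-22.  48. 122.  90.  51. 103.]
    80 [-22.  50. 109.  64.  59. 114.]
    100 [-19.  53.  96.  47.  70. 118.]
    120 [-14.  57.  84.  35.  83. 117.]
    140 [ -9.  61.  73.  24.  93. 112.]
    160 [ -3.  64.  65.  14. 102. 104.]
```

```bash
cat >path.py <<'E'
from ik import *
def fk(q):
    q=np.radians(q);a=q[1]+q[2]
    R=(Ro.from_euler('z',q[0])*Ro.from_euler('y',a)*Ro.from_euler('z',q[3])*Ro.from_euler('y',q[4])*Ro.from_euler('z',q[5]+np.pi/2))
    w=Ro.from_euler('z',q[0]).apply([a1+l2*np.sin(q[1])+l3*np.sin(a)+e*np.cos(a),30.3,h+l2*np.cos(q[1])+l3*np.cos(a)-e*np.sin(a)])
    return w+L*R.as_matrix()[:,2],R.as_matrix()
def seg(P0,P1,N,show=True):
    (p0,R0),(p1,R1)=P0,P1;R0=Ro.from_matrix(R0);R1=Ro.from_matrix(R1)
    w=(R0.inv()*R1).as_rotvec();r=Ro.from_rotvec(w/N);S=sum((r**k).as_matrix() for k in range(N))
    d=np.linalg.solve(S,R0.inv().apply(p1-p0));print("row",np.r_[d/50,np.degrees(w/N)/8].round(3).tolist(),"x",N)
    p,R=p0.copy(),R0;Q=[]
    for k in range(N):
        p=p+R.apply(d);R=R*r;c=ik(p,R.as_matrix());Q.append(np.r_[c[0][0],p] if c else np.full(9,np.nan))
    Q=np.array(Q);J=np.abs(np.diff(Q[:,:6],axis=0)).max(0)
    if show: print("  end",Q[-1].round(),"maxstep",J.round(1),"minz",Q[:,8].min().round(),"q5",Q[:,4].min().round(),"inlim",all((Q[:,:6]>lo).all(1)&(Q[:,:6]<hi).all(1)))
def cur():
    s=observe();return np.array(s["ee_pos"],float),Ro.from_euler('xyz',s["orientation"],degrees=True).as_matrix()
E
python3 - <<'E'
from path import *
G=np.radians(30);p,R=grasp(50,G,-1);hov=(p-110*R[:,2],R);qh=ik(*hov)[0][0];print("hover",hov[0].round(),qh.round())
q0=ik(*cur())[0][0];q0[3]=0
W=[q0+(qh-q0)*t for t in(0,.33,.67,1)]
W[1][4]=32;W[2][4]=32
for N,a,b in((9,0,1),(9,1,2),(9,2,3)): seg(fk(W[a]),fk(W[b]),N)
f=final(50,G,-1,np.radians(45));print(f[0],ik(*f)[0][0].round())
E
```

```text
hover [456. 271. 107.] [  31.   24.  138.  202.   13. -103.]
row [0.485, -0.224, 0.127, 0.138, 0.425, 0.186] x 9
  end [ 16.  13. 129.  67.  32. -21. 433. 348. 230.] maxstep [1.  0.6 0.7 7.9 1.2 4.9] minz 210.0 q5 29.0 inlim True
row [0.2, 0.095, 0.107, -0.19, 0.25, 0.249] x 9
  end [ 24.  19. 134. 135.  32. -63. 517. 412. 259.] maxstep [1.  0.7 0.7 8.2 1.3 5.2] minz 232.0 q5 28.0 inlim True
row [-0.445, 0.194, 0.036, -0.289, -0.327, 0.258] x 9
  end [  31.   24.  138.  202.   13. -103.  456.  271.  107.] maxstep [ 0.9  0.6  0.6 12.3  2.7  9.1] minz 107.0 q5 13.0 inlim True
[615.13507628  97.13507628  48.5       ] [-23.  53. 132. 114.  62.  85.]
```

Call:
servo_tool([
  [[0.485, -0.224, 0.127, 0.138, 0.425, 0.186], [0.485, -0.224, 0.127, 0.138, 0.425, 0.186], [0.485, -0.224, 0.127, 0.138, 0.425, 0.186], [0.485, -0.224, 0.127, 0.138, 0.425, 0.186], [0.485, -0.224, 0.127, 0.138, 0.425, 0.186], [0.485, -0.224, 0.127, 0.138, 0.425, 0.186], [0.485, -0.224, 0.127, 0.138, 0.425, 0.186], [0.485, -0.224, 0.127, 0.138, 0.425, 0.186], [0.485, -0.224, 0.127, 0.138, 0.425, 0.186]],
])

```text
time: 12.15
ee_pos: [437.7, 350.6, 232.4]
orientation: [179.7, -37.1, 71.3]
wrist_force: [-0.2, 0.1, -0.4]
gripper_width: 85.4
gripper_force: 0.0
```

Call:
servo_tool([
  [[0.2, 0.095, 0.107, -0.19, 0.25, 0.249], [0.2, 0.095, 0.107, -0.19, 0.25, 0.249], [0.2, 0.095, 0.107, -0.19, 0.25, 0.249], [0.2, 0.095, 0.107, -0.19, 0.25, 0.249], [0.2, 0.095, 0.107, -0.19, 0.25, 0.249], [0.2, 0.095, 0.107, -0.19, 0.25, 0.249], [0.2, 0.095, 0.107, -0.19, 0.25, 0.249], [0.2, 0.095, 0.107, -0.19, 0.25, 0.249], [0.2, 0.095, 0.107, -0.19, 0.25, 0.249], [0, 0, 0, 0, 0, 0]],
])

```text
time: 13.15
ee_pos: [522.6, 414.1, 261.3]
orientation: [-174.8, -54.7, 44.6]
wrist_force: [-0.0, -0.7, 0.2]
gripper_width: 85.3
gripper_force: 0.0
```

```bash
python3 - <<'E'
from path import *
st()
G=np.radians(30);p,R=grasp(50,G,-1);seg(cur(),(p-110*R[:,2],R),15)
E
```

```text
{'time': 13.2, 'q': [23.7, 18.9, 132.9, 134.6, 31.8, -62.1], 'ee_pos': [522.6, 414.1, 261.3], 'orientation': [-174.8, -54.7, 44.6], 'wrist_force': [-0.0, -0.7, 0.2], 'gripper_width': 85.3, 'gripper_force': 0.0}
row [-0.274, 0.117, 0.021, -0.174, -0.197, 0.154] x 15
  end [nan nan nan nan nan nan nan nan nan] maxstep [nan nan nan nan nan nan] minz nan q5 nan inlim False
```

```bash
sed -i 's/^s=observe.*$//; s/^D.append.*$/D.append(([9.29,7.743,124.626,32.48],[473,107.9,226.6]))/' kin.py; python3 - <<'E'
from path import *
G=np.radians(30);p,R=grasp(50,G,-1);seg(cur(),(p-110*R[:,2],R),15)
E
```

```text
row [-0.274, 0.117, 0.021, -0.174, -0.197, 0.154] x 15
  end [  31.   24.  138.  202.   13. -103.  456.  271.  107.] maxstep [0.6 0.4 0.4 7.6 1.6 5.7] minz 107.0 q5 13.0 inlim True
```

Call:
servo_tool([
  [[-0.274, 0.117, 0.021, -0.174, -0.197, 0.154], [-0.274, 0.117, 0.021, -0.174, -0.197, 0.154], [-0.274, 0.117, 0.021, -0.174, -0.197, 0.154], [-0.274, 0.117, 0.021, -0.174, -0.197, 0.154], [-0.274, 0.117, 0.021, -0.174, -0.197, 0.154], [-0.274, 0.117, 0.021, -0.174, -0.197, 0.154], [-0.274, 0.117, 0.021, -0.174, -0.197, 0.154], [-0.274, 0.117, 0.021, -0.174, -0.197, 0.154], [-0.274, 0.117, 0.021, -0.174, -0.197, 0.154], [-0.274, 0.117, 0.021, -0.174, -0.197, 0.154]],
])

```text
time: 14.15
ee_pos: [491.3, 318.6, 151.0]
orientation: [-177.2, -38.0, 28.6]
wrist_force: [0.6, 0.2, 0.4]
gripper_width: 85.3
gripper_force: 0.0
```

Call:
servo_tool([
  [[-0.274, 0.117, 0.021, -0.174, -0.197, 0.154], [-0.274, 0.117, 0.021, -0.174, -0.197, 0.154], [-0.274, 0.117, 0.021, -0.174, -0.197, 0.154], [-0.274, 0.117, 0.021, -0.174, -0.197, 0.154], [-0.274, 0.117, 0.021, -0.174, -0.197, 0.154], [0, 0, 0, 0, 0, 0]],
])

```text
time: 14.75
ee_pos: [455.8, 269.4, 106.7]
orientation: [179.8, -29.9, 21.4]
wrist_force: [0.6, 0.6, -0.2]
gripper_width: 85.5
gripper_force: 0.0
```

```bash
python3 - <<'E'
from path import *
st()
G=np.radians(30);p,R=grasp(50,G,-1);seg(cur(),(p,R),6)
C=cam("wrist");im=get_image("wrist");save("w4",im)
a=im.astype(int)
for c in blobs(a[...,0]-a[...,2]>70,100): print(c.mean(0).round(),*rect(ray(c,28,C)))
E
```

```text
{'time': 14.8, 'q': [30.7, 24.1, 138.3, 202.1, 12.9, -103.5], 'ee_pos': [455.8, 269.4, 106.7], 'orientation': [179.8, -29.9, 21.4], 'wrist_force': [0.6, 0.6, -0.2], 'gripper_width': 85.5, 'gripper_force': 0.0}
row [0.004, -0.006, 0.368, 0.002, 0.002, 0.003] x 6
  end [ 30.  39. 133. 191.  23. -93. 508. 291.  12.] maxstep [0.2 2.7 1.  2.6 1.9 2.5] minz 12.0 q5 15.0 inlim True
[308. 306.] [456.5 273.1] [20.6 43.5] 21.2
```

View pics/w4.png

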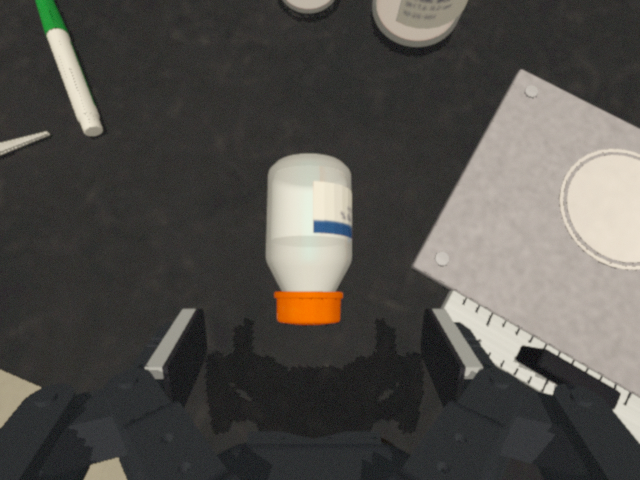

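The wrist view shows the bottle centred between the open fingers (cap at (308,306), body at about (309,220)), with its axis in line with the tool. Now I advance and grip.

Call:
servo_tool([
  [[0, -0.02, 0.37, 0, 0, 0], [0, -0.01, 0.37, 0, 0, 0], [0, 0, 0.37, 0, 0, 0], [0, 0, 0.37, 0, 0, 0], [0, 0, 0.37, 0, 0, 0], [0, 0, 0.3, 0, 0, 0], [0, 0, 0.04, 0, 0, 0], [0, 0, 0, 0, 0, 0]],
])

```text
time: 15.6
ee_pos: [506.2, 290.6, 12.1]
orientation: [179.9, -29.9, 21.4]
wrist_force: [0.4, 0.4, 0.4]
gripper_width: 85.5
gripper_force: 0.0
```

Call:
servo_tool([
  [[0, 0, 0, 0, 0, 0], [0, 0, 0, 0, 0, 0], [0, 0, 0, 0, 0, 0], [0, 0, 0, 0, 0, 0], [0, 0, 0, 0, 0, 0], [0, 0, 0, 0, 0, 0]],
], gripper=0, grip_force=50)

```text
time: 16.2
ee_pos: [505.8, 290.5, 13.2]
orientation: [179.9, -30.0, 21.4]
wrist_force: [-4.8, -0.9, 11.1]
gripper_width: 54.2
gripper_force: 50.4
```

```bash
python3 - <<'E'
from path import *
c=cur();l=(c[0]+[0,0,180],c[1]);seg(c,l,8)
G=np.radians(30);f=final(52,G,-1,np.radians(45),80)
q0=ik(*l)[0][0];q1=ik(*f)[0][0];print(q0.round(),q1.round(),f[0].round())
W=[q0+(q1-q0)*t for t in(0,.33,.67,1)]
for i in range(3): seg(fk(W[i]),fk(W[i+1]),10)
E
```

```text
row [0.225, 0.001, -0.39, 0.0, 0.0, 0.0] x 8
  end [ 30.  16. 128. -32.   8. 129. 506. 290. 193.] maxstep [  0.    3.2   1.2 314.6   3.5 314.5] minz 36.0 q5 4.0 inlim False
[ 30.  16. 128. -32.   8. 129.] [-23.  42. 133. 109.  58.  96.] [615.  97. 130.]
row [-0.259, 0.305, 0.141, -0.083, -0.342, 0.634] x 10
  end [ 12.  24. 129.  14.  25. 118. 404. 158.  78.] maxstep [1.8 0.9 0.7 7.4 1.9 3.8] minz 78.0 q5 10.0 inlim True
row [-0.085, -0.065, 0.031, 0.193, -0.342, 0.625] x 10
  end [ -6.  33. 131.  62.  42. 107. 402. 211.  81.] maxstep [1.9 1.2 0.7 5.7 1.8 2. ] minz 76.0 q5 26.0 inlim True
row [0.027, -0.497, -0.124, 0.474, -0.25, 0.487] x 10
  end [-23.  42. 133. 109.  58.  96. 615.  97. 130.] maxstep [1.8 1.2 0.6 4.9 2.2 1.4] minz 87.0 q5 43.0 inlim True
```

```bash
python3 - <<'E'
from path import *
c=cur();q0=ik(*c)[0][0];print(q0.round())
q1=q0+[0,-10,0,0,22,0]
G=np.radians(30);f=final(52,G,-1,np.radians(45),80);qf=ik(*f)[0][0]
q2=q1+(qf-q1)*.33+[0,-8,0,0,0,0];q3=q1+(qf-q1)*.67+[0,-8,0,0,0,0]
W=[q0,q1,q2,q3,qf]
for i,N in enumerate((8,10,10,10)): seg(fk(W[i]),fk(W[i+1]),N)
E
```

```text
[ 30.  39. 134. 191.  23. -93.]
row [0.623, 0.005, -0.16, -0.001, 0.498, 0.017] x 8
  end [ 30.  29. 134. 191.  45. -93. 631. 336. 229.] maxstep [0.  1.3 0.2 0.  2.9 0. ] minz 36.0 q5 25.0 inlim True
row [0.223, 0.106, -0.026, 0.093, 0.07, 0.633] x 10
  end [ 12.  25. 133. 164.  49. -31. 688. 260. 304.] maxstep [1.8 0.8 0.2 3.  1.5 6.5] minz 240.0 q5 44.0 inlim True
row [0.136, 0.151, -0.038, -0.027, -0.085, 0.686] x 10
  end [ -6.  30. 133. 136.  54.  34. 688. 172. 257.] maxstep [1.9 1.1 0.2 3.2 1.4 7. ] minz 257.0 q5 48.0 inlim True
row [0.284, 0.184, -0.061, -0.179, -0.013, 0.79] x 10
  end [-23.  42. 133. 109.  58.  96. 615.  97. 130.] maxstep [2.  1.6 0.4 3.3 1.  7.2] minz 130.0 q5 53.0 inlim True
```

```bash
python3 - <<'E'
from path import *
c=cur();q0=ik(*c)[0][0]
q1=q0+[0,-16,7,0,20,0]
G=np.radians(30);f=final(52,G,-1,np.radians(45),80);qf=ik(*f)[0][0]
q2=q1+(qf-q1)*.33+[0,-9,4,0,-3,0];q3=q1+(qf-q1)*.67+[0,-9,5,0,-3,0]
W=[q0,q1,q2,q3,qf]
for i,N in enumerate((8,10,10,10)): seg(fk(W[i]),fk(W[i+1]),N)
E
```

```text
row [0.498, 0.028, -0.315, -0.001, 0.451, 0.015] x 8
  end [ 30.  23. 141. 191.  43. -93. 567. 301. 238.] maxstep [0.1 2.  1.  0.  2.7 0. ] minz 39.0 q5 25.0 inlim True
row [0.113, 0.112, -0.032, 0.06, 0.015, 0.641] x 10
  end [ 12.  20. 142. 164.  45. -31. 595. 235. 270.] maxstep [1.8 0.7 0.4 2.9 1.2 6.5] minz 244.0 q5 41.0 inlim True
row [0.115, 0.121, 0.015, -0.018, -0.086, 0.696] x 10
  end [ -6.  27. 140. 136.  50.  34. 609. 170. 224.] maxstep [2.  1.2 0.4 3.4 1.4 7.2] minz 224.0 q5 44.0 inlim True
row [0.246, 0.024, 0.032, -0.119, -0.08, 0.753] x 10
  end [-23.  42. 133. 109.  58.  96. 615.  97. 130.] maxstep [2.1 2.1 1.1 3.9 1.4 7.5] minz 130.0 q5 50.0 inlim True
```

Good path. Executing it in stages.

Call:
servo_tool([
  [[0.25, 0.014, -0.16, 0, 0.225, 0.008], [0.498, 0.028, -0.315, 0, 0.451, 0.015], [0.498, 0.028, -0.315, 0, 0.451, 0.015], [0.498, 0.028, -0.315, 0, 0.451, 0.015], [0.498, 0.028, -0.315, 0, 0.451, 0.015], [0.498, 0.028, -0.315, 0, 0.451, 0.015], [0.498, 0.028, -0.315, 0, 0.451, 0.015], [0.498, 0.028, -0.315, 0, 0.451, 0.015], [0.25, 0.014, -0.16, 0, 0.225, 0.008]],
])

```text
time: 17.1
ee_pos: [566.4, 300.9, 240.3]
orientation: [-178.9, -59.0, 19.7]
wrist_force: [-0.9, 1.5, -2.3]
gripper_width: 54.1
gripper_force: 54.1
```

Call:
servo_tool([
  [[0.113, 0.112, -0.032, 0.06, 0.015, 0.641], [0.113, 0.112, -0.032, 0.06, 0.015, 0.641], [0.113, 0.112, -0.032, 0.06, 0.015, 0.641], [0.113, 0.112, -0.032, 0.06, 0.015, 0.641], [0.113, 0.112, -0.032, 0.06, 0.015, 0.641], [0.113, 0.112, -0.032, 0.06, 0.015, 0.641], [0.113, 0.112, -0.032, 0.06, 0.015, 0.641], [0.113, 0.112, -0.032, 0.06, 0.015, 0.641], [0.113, 0.112, -0.032, 0.06, 0.015, 0.641], [0.113, 0.112, -0.032, 0.06, 0.015, 0.641]],
])

```text
time: 18.1
ee_pos: [594.6, 234.4, 269.0]
orientation: [-123.3, -31.1, -46.2]
wrist_force: [0.1, 0.3, -1.7]
gripper_width: 54.3
gripper_force: 54.0
```

Call:
servo_tool([
  [[0.115, 0.121, 0.015, -0.018, -0.086, 0.696], [0.115, 0.121, 0.015, -0.018, -0.086, 0.696], [0.115, 0.121, 0.015, -0.018, -0.086, 0.696], [0.115, 0.121, 0.015, -0.018, -0.086, 0.696], [0.115, 0.121, 0.015, -0.018, -0.086, 0.696], [0.115, 0.121, 0.015, -0.018, -0.086, 0.696], [0.115, 0.121, 0.015, -0.018, -0.086, 0.696], [0.115, 0.121, 0.015, -0.018, -0.086, 0.696], [0.115, 0.121, 0.015, -0.018, -0.086, 0.696], [0.115, 0.121, 0.015, -0.018, -0.086, 0.696], [0, 0, 0, 0, 0, 0]],
])

```text
time: 19.2
ee_pos: [609.0, 168.9, 222.5]
orientation: [-122.5, 20.1, -70.0]
wrist_force: [-0.6, -0.6, -1.7]
gripper_width: 54.1
gripper_force: 54.0
```

```bash
python3 - <<'E'
from path import *
st()
G=np.radians(30);f=final(52,G,-1,np.radians(45),80);seg(cur(),f,12)
E
```

```text
{'time': 19.2, 'q': [-5.6, 26.8, 140.3, 136.0, 50.0, 33.8], 'ee_pos': [609.0, 168.9, 222.5], 'orientation': [-122.5, 20.1, -70.0], 'wrist_force': [-0.6, -0.6, -1.7], 'gripper_width': 54.1, 'gripper_force': 54.0}
row [0.202, 0.017, 0.026, -0.098, -0.068, 0.625] x 12
  end [-23.  42. 133. 109.  58.  96. 615.  97. 130.] maxstep [1.8 1.7 0.9 3.3 1.2 6.3] minz 130.0 q5 50.0 inlim True
```

Call:
servo_tool([
  [[0.202, 0.017, 0.026, -0.098, -0.068, 0.625], [0.202, 0.017, 0.026, -0.098, -0.068, 0.625], [0.202, 0.017, 0.026, -0.098, -0.068, 0.625], [0.202, 0.017, 0.026, -0.098, -0.068, 0.625], [0.202, 0.017, 0.026, -0.098, -0.068, 0.625], [0.202, 0.017, 0.026, -0.098, -0.068, 0.625], [0.202, 0.017, 0.026, -0.098, -0.068, 0.625], [0.202, 0.017, 0.026, -0.098, -0.068, 0.625], [0.202, 0.017, 0.026, -0.098, -0.068, 0.625], [0.202, 0.017, 0.026, -0.098, -0.068, 0.625], [0.202, 0.017, 0.026, -0.098, -0.068, 0.625], [0.202, 0.017, 0.026, -0.098, -0.068, 0.625]],
])

```text
time: 20.4
ee_pos: [615.7, 97.8, 131.5]
orientation: [-179.6, 60.1, -134.6]
wrist_force: [-0.5, -0.4, -1.6]
gripper_width: 54.2
gripper_force: 54.1
```

Call:
servo_tool([
  [[0, 0, 0, 0, 0, 0], [0, 0, 0, 0, 0, 0]],
])

```text
time: 20.6
ee_pos: [615.5, 97.9, 131.6]
orientation: [-179.3, 60.0, -134.2]
wrist_force: [-0.2, -0.0, -1.4]
gripper_width: 54.7
gripper_force: 54.1
```

```bash
python3 - <<'E'
from path import *
st()
G=np.radians(30);seg(cur(),final(52,G,-1,np.radians(45),80),2);seg(cur(),final(52,G,-1,np.radians(45),12),6)
im=get_image("scene");save("s5",cv2.resize(im[150:350,180:440],None,fx=3,fy=3,interpolation=cv2.INTER_CUBIC))
E
```

```text
{'time': 20.6, 'q': [-22.8, 41.7, 132.7, 109.2, 58.1, 95.6], 'ee_pos': [615.5, 97.9, 131.6], 'orientation': [-179.3, 60.0, -134.2], 'wrist_force': [-0.2, -0.0, -1.4], 'gripper_width': 54.7, 'gripper_force': 54.1}
row [0.013, -0.003, -0.002, -0.001, 0.003, 0.026] x 2
  end [-23.  42. 133. 109.  58.  96. 615.  97. 130.] maxstep [0.1 0.1 0.  0.  0.  0.2] minz 130.0 q5 58.0 inlim True
row [0.201, -0.0, 0.113, -0.0, 0.001, 0.009] x 6
  end [-23.  51. 132. 114.  61.  87. 615.  97.  63.] maxstep [0.  1.6 0.2 0.8 0.5 1.6] minz 63.0 q5 59.0 inlim True
```

View pics/s5.png

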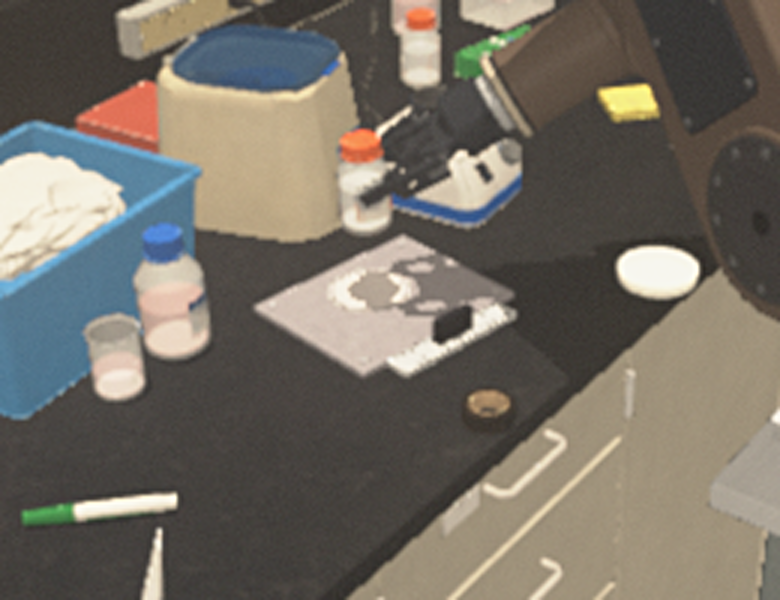

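The bottle hangs upright at crop pixel (362,180), above the board and disc (375,290), with the bar still flush. Lowering it now.

Call:
servo_tool([
  [[0.2, 0, 0.115, 0, 0, 0], [0.2, 0, 0.115, 0, 0, 0], [0.2, 0, 0.115, 0, 0, 0], [0.2, 0, 0.115, 0, 0, 0], [0.2, 0, 0.115, 0, 0, 0], [0.15, 0, 0.086, 0, 0, 0.05], [0, 0, 0, 0, 0, 0]],
])

```text
time: 21.35
ee_pos: [615.1, 97.7, 63.5]
orientation: [179.4, 60.0, -135.7]
wrist_force: [0.8, 0.7, -0.8]
gripper_width: 54.0
gripper_force: 54.1
```

Call:
servo_tool([
  [[0.05, 0, 0.03, 0, 0, 0], [0.05, 0, 0.03, 0, 0, 0], [0, 0, 0, 0, 0, 0]],
])

```text
time: 21.65
ee_pos: [615.5, 97.7, 59.2]
orientation: [179.6, 60.1, -135.4]
wrist_force: [-0.3, 0.4, -2.4]
gripper_width: 54.1
gripper_force: 54.1
```

Call:
servo_tool([
  [[0.035, 0, 0.02, 0, 0, 0], [0.035, 0, 0.02, 0, 0, 0], [0, 0, 0, 0, 0, 0]],
])

```text
time: 21.95
ee_pos: [615.5, 97.7, 55.0]
orientation: [179.6, 60.1, -135.5]
wrist_force: [0.0, -0.6, -1.7]
gripper_width: 54.2
gripper_force: 54.1
```

Call:
servo_tool([
  [[0.026, 0, 0.015, 0, 0, 0], [0.026, 0, 0.015, 0, 0, 0], [0, 0, 0, 0, 0, 0]],
])

```text
time: 22.25
ee_pos: [615.4, 97.8, 52.0]
orientation: [179.6, 60.1, -135.5]
wrist_force: [0.4, 0.2, -1.0]
gripper_width: 54.1
gripper_force: 54.1
```

Call:
servo_tool([
  [[0.018, 0, 0.01, 0, 0, 0], [0, 0, 0, 0, 0, 0]],
])

```text
time: 22.45
ee_pos: [615.4, 97.7, 51.0]
orientation: [179.6, 60.1, -135.5]
wrist_force: [0.6, -0.3, -2.0]
gripper_width: 54.2
gripper_force: 54.1
```

Call:
servo_tool([
  [[0.018, 0, 0.01, 0, 0, 0], [0, 0, 0, 0, 0, 0]],
])

```text
time: 22.65
ee_pos: [615.6, 97.9, 50.8]
orientation: [179.6, 60.2, -135.4]
wrist_force: [-3.2, -2.0, 7.9]
gripper_width: 54.2
gripper_force: 54.8
```

Call:
servo_tool([
  [[0.01, 0, 0.006, 0, 0, 0], [0, 0, 0, 0, 0, 0]],
])

```text
time: 22.85
ee_pos: [615.7, 98.0, 50.8]
orientation: [179.7, 60.2, -135.4]
wrist_force: [-5.7, -3.5, 14.2]
gripper_width: 54.5
gripper_force: 55.3
```

Call:
servo_tool([
  [[0, 0, 0, 0, 0, 0], [0, 0, 0, 0, 0, 0], [0, 0, 0, 0, 0, 0], [0, 0, 0, 0, 0, 0], [0, 0, 0, 0, 0, 0], [0, 0, 0, 0, 0, 0]],
], gripper=1, grip_force=20)

```text
time: 23.45
ee_pos: [615.4, 97.7, 49.5]
orientation: [179.6, 60.1, -135.5]
wrist_force: [-1.0, 0.1, 0.2]
gripper_width: 85.3
gripper_force: 0.0
```

```bash
python3 - <<'E'
from path import *
st();p,R=cur();seg((p,R),(p-150*R[:,2],R),8)
im=get_image("top");save("t6",cv2.resize(im[190:290,220:360],None,fx=5,fy=5,interpolation=cv2.INTER_CUBIC))
E
```

```text
{'time': 23.4, 'q': [-22.8, 53.2, 131.7, 114.6, 62.0, 85.2], 'ee_pos': [615.4, 97.7, 49.5], 'orientation': [179.6, 60.1, -135.5], 'wrist_force': [-1.0, 0.1, 0.2], 'gripper_width': 85.3, 'gripper_force': 0.0}
row [0.0, 0.0, -0.375, 0.0, 0.0, 0.0] x 8
  end [-42.  43. 138.  94.  60.  89. 524.   6. 124.] maxstep [2.5 1.4 1.  3.1 0.3 1.2] minz 59.0 q5 60.0 inlim True
```

Call:
servo_tool([
  [[0, 0, -0.2, 0, 0, 0], [0, 0, -0.3, 0, 0, 0], [0, 0, -0.375, 0, 0, 0], [0, 0, -0.375, 0, 0, 0], [0, 0, -0.375, 0, 0, 0], [0, 0, -0.375, 0, 0, 0], [0, 0, -0.375, 0, 0, 0], [0, 0, -0.375, 0, 0, 0], [0, 0, -0.3, 0, 0, 0], [0, 0, 0, 0, 0, 0], [0, 0, 0, 0, 0, 0]],
])

```text
time: 24.6
ee_pos: [522.1, 3.7, 125.8]
orientation: [179.7, 60.1, -135.5]
wrist_force: [0.4, 0.3, -0.0]
gripper_width: 85.4
gripper_force: 0.0
```

```bash
python3 - <<'E'
from h import *
st();C=cam("top")
im=get_image("top");w=get_image("wrist");sc=get_image("scene")
a=im.astype(int);k=np.zeros(im.shape[:2],bool);k[190:290,260:345]=(a[...,0]-a[...,2]>70)[190:290,260:345]
for c in blobs(k,8): print("cap",c.mean(0),*rect(ray(c,113,C)))
t=lambda i,w0:cv2.resize(i,(w0,300))
save("f7",np.vstack([np.hstack([t(im[190:290,240:373],400),t(w,400)]),t(sc[150:350,180:447],800)]))
E
```

```text
{'time': 24.6, 'q': [-42.0, 42.8, 137.8, 93.5, 60.1, 89.5], 'ee_pos': [522.1, 3.7, 125.8], 'orientation': [179.7, 60.1, -135.5], 'wrist_force': [0.4, 0.3, -0.0], 'gripper_width': 85.4, 'gripper_force': 0.0}
cap [301.38888889 231.47222222] [602.5  85.5] [40.6 40.5] 44.1
```

View pics/f7.png

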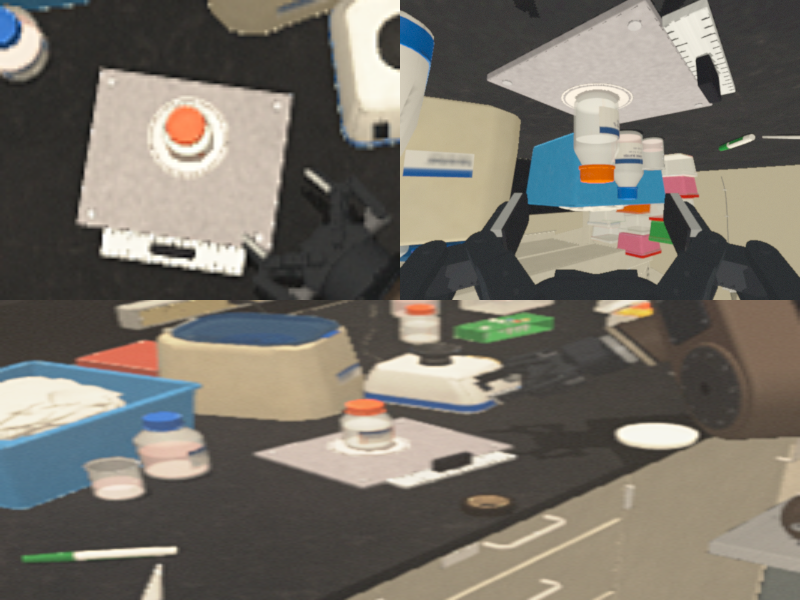

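The final views show the bottle upright on the disc, with its cap at (602.5, 85.5) mm against the disc at about (603.5, 85.5) mm. The bar is flush, and the arm is clear of everything. Handing in.

```bash
python3 -c "
from station import *
print(finish_job())"
```

```text
the job is handed in; nothing more can be done
None
```

The job is handed in: by the last pictures the bottle stands upright about 1 mm from the disc's centre, the scale bar lies flush and centred against the board's front edge, and no bystander was seen to move; `finish_job()` gave no verdict.

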